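Park the conveyor roller on its ramp

ROBOT

A 6-joint arm with a two-finger parallel gripper is mounted at the origin on a cart in front of the work surface, level with it; the furniture and walls round the work are solid. World frame = base frame: x ahead of the robot, y to its left, z up, the work surface at z = 0. Lengths are in m, angles in rad, forces in N, time in s.
With the tool pointing down it reaches from about 0.375 to 0.9 m from the base axis. Payload 3.1 kg.
Tool frame: the origin (TCP) lies midway between the tips of the shut fingers; the grasp point (between the pads) lies 19 mm behind it (pinch_z is the distance from the TCP to the grasp point, in m); z points along the fingers, y is the line along which they close (so a half turn about z gives the same grasp; the last joint's range is limited). The gripper opens to 85 mm and grips with 20 to 120 N. Pads are 22 mm wide; open, the fingers measure 114 mm over their backs; the gripper's body (76 mm by 85 mm) begins 54 mm behind the grasp point. The pads swing forward as they close: fully open they stand 13 mm farther back than shut.
Start: joints at [1.073, 0.527, 1.433, -0, 1.181, -0.178], TCP at [0.196, 0.593, 0.231] pointing down, gripper open.
Joint ranges: [-3.08, 3.08], [-0.75, 2.2], [0.22, 2.44], [-1.43, 4.57], [0, 2.65], [-2.85, 2.85]. Speed limits (rad/s): [2.79, 2.79, 3.14, 3.14, 3.14, 3.14].

INTERFACE

Orientations are given as a unit quaternion [x, y, z, w].
In Python, from station import sense, snapshot, camera_params, sign_off, pinch_z gives the robot as it stands. The module is installed in compiled form; this text tells all that it offers.
- The arm moves only by the shell command python3 -m handwheel 'ROWS' [FORCE]. ROWS is JSON, a list that holds one entry, the list of rows, each a list of 7 numbers: the turn, a rotation vector about the tool's x, y, z in degrees, then the shift along the tool's x, y, z in m, then the opening, from 0 (shut) to 1 (fully open). A call has 1 to 20 rows; each row shifts and turns the commanded pose from where the row before left it, along the tool's axes as they then stand; what a row does not reach is not made up. A row lasts 1/8 s, in which the tool goes at most 62.5 mm and 10.7 degrees, less where a joint would pass 70% of its speed; a pose out of reach is approached as far as the arm can. A call with a gripper value outside its range is refused whole. The fingers move at their own pace and stop on an object; FORCE is the grip in N (left out, the last holds). Time passes only in rows, so rows that do not move let the fingers close. It gives the time, the measured TCP pose, the force, the opening and the grip force at its end, in the units of the state.
- sense(): the state, without advancing time (a new reading comes with each control period).
- snapshot(name): name is "scene" or "top" or "wrist"; returns the picture (480x640x3 uint8, red, green, blue); there is no depth.
- camera_params(name): a dict with "fx", "fy", "cx", "cy" (pixels), "world_to_cam" (4x4, takes a point from world to camera coordinates); the wrist camera has in their place "mount" (4x4, takes a point from camera to tool coordinates, whose origin is the TCP and whose axes are the flange's). Camera axes: x right, y down, z forward; pixel columns grow to the right and rows downward; lengths in m; the calibration is good to about 2 mm. The wrist camera is an equidistant fisheye: a pixel r from the principal point sees the ray r / f radians off the axis. A picture is of the moment at which its call begins: read the wrist's pose just before it. camera_params takes no time and is no camera call.
- sign_off(): hands the job in; it is judged then, once.
The state is a dict: "t": time; "q": joint angles; "qd": joint speeds; "tau": joint torques, N m; "tcp_pos": TCP position; "tool_rot": TCP orientation; "force": force on the tool from outside, world axes, zero at the start; "ft_torque": the same for the moment, N m; "finger_gap": opening from 0.0 (shut) to 1.0 (fully open); "gripper_force": force on a finger pad.
Only numpy, scipy, OpenCV 4.12 (cv2) and the standard library are available. Lean on these libraries where they do the work, as an engineer would, in place of code of your own. Each camera call takes 0.05 s, during which the arm holds its last target. There are 200 camera calls.

TASK

With the fingertips only, slowly push the loose conveyor roller from the foot of the small wooden parking ramp up the slope until it drops into the seat against the end stop, without letting it run or roll back on the way. Then push the turning keeper bar by its pin until it lies square across the ramp behind the roller. Nothing is to be picked up, and the tin, the wood block and the spanner stay as they are.

Things in the scene. Friction and masses are not known exactly. Their poses are not given: they have to be found in the camera images.
- ramp: Wooden parking ramp, fixed on the table right of the saw fence, 223 mm long, 144 mm wide. Origin on the table top, x uphill, y to the left (looking uphill), z up. In mm along x: level apron -120 to -40, top 10 high, open at the foot; then the slope. Cheek boards 14 thick, 36 high along both sides, inner faces at y = +58 and -58, outer at +72 and -72
- crest (a point): Top edge of the straight slope, on the ramp's middle line. In mm along the ramp's x: the slope rises from -40 (10 above the table) to 50 (24 above the table, this point); narrow level crest to 54; then the seat, a pocket with its floor 21 above the table, from 54 to 89; end stop board from 89 to 103, 62 high
- roller: Plain metal conveyor roller with black end caps, 44 mm diameter, 110 mm long, about 0.4 kg, smooth (friction about 0.35), lying across the ramp on the apron; it rolls freely. Origin at its centre, y along its axis; its x and z turn with it as it rolls
- seat (a point): Where the centre of the seated roller belongs: ramp x = 66 mm, y = 0, 43 mm above the table (1 mm of play along x). The pocket holds the roller only lightly
- keeper (a joint): Keeper bar on a vertical pivot on top of the right-hand cheek. Angle in rad: 0 = bar points down the ramp along the cheek; negative = swung outward, away from the roller's path; positive = inward over the lane; 1.57 = square across the ramp behind the seated roller. Stops at -0.9 and 1.6. Turns stiffly (about 0.03 N m) and stays where it is left
- keeper_pivot (a point): Pivot axis of the keeper at the bar's middle height: ramp x = 34 mm, y = -66 mm, 43 mm above the table. The bar is 14 mm wide and 12 mm high (37 to 49 mm above the table) and reaches 61 mm from the pivot
- keeper_pin (a point): Top of the keeper's upright push pin: 12 mm diameter, 30 mm tall on top of the bar (49 to 79 mm above the table), 55 mm from the pivot near the bar's free end
- tin: Tall round tin, 46 mm diameter, 50 mm high, standing beyond the end stop; bystander. Origin at the centre of its underside
- block: Wood block 42x70x30 mm beyond the end stop; bystander. Origin at the centre of its underside
- spanner: Spanner 135 mm long, 9 mm high, lying to the right of the ramp; bystander. Origin at the centre of its underside
Things that resemble listed ones, but are neither listed nor needed, are in the scene too. There is more than one size of the roller; the job needs the largest.

How it is judged:
By the outcome, as a careful person would: the job done as asked, in the order asked, and still so for the second after the job is handed in, with the robot touching nothing.
It also fails if it takes over 51 s, if anything falls off the work surface, if the arm or the gripper's body presses on something with over 40 N, if the wrist force passes 120 N, or if a joint passes its speed limit or range.

## Working session

There is one attempt and no reset: what is moved stays moved. The work goes in short steps, Python scripts to look and compute and a shell command to move; the robot and the scene stay as the last step left them, time stands still between calls to the robot, and variables do not carry over. Pictures are saved under pics/ and viewed, at most 10 in all, crops included, and the job is handed in when it is done.

```bash
mkdir -p pics
python3 - <<'E'
from station import *
import cv2
for n in("scene","top"):
    cv2.imwrite(f"pics/{n}0.png",snapshot(n)[:,:,::-1])
s=sense();print(s["t"],s["tcp_pos"],s["tool_rot"],pinch_z)
E
```

```text
0.1 [0.19556379 0.592947   0.23043243] [ 1.58724149e-01  9.87322496e-01 -9.12514923e-04 -3.18166582e-04] 0.0187
```

View pics/top0.png

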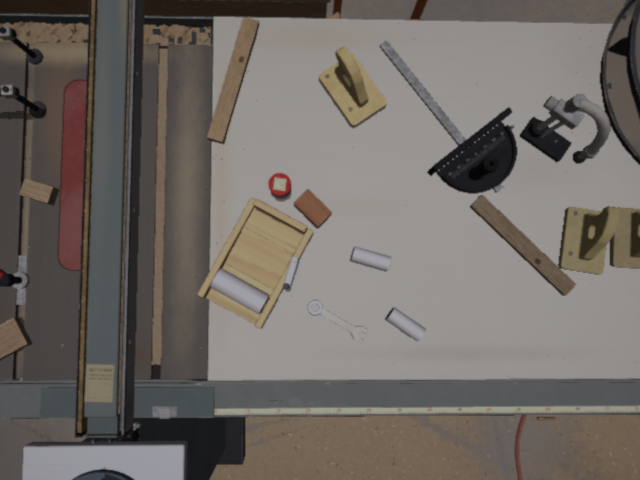

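View pics/scene0.png

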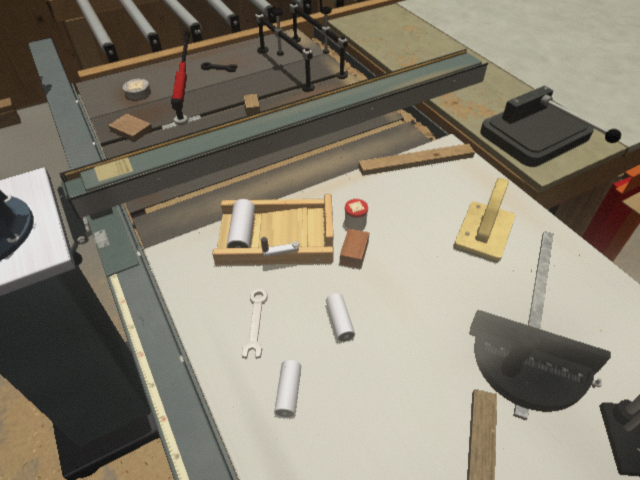

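The top view shows three rollers: (240,291) on the ramp apron, and (371,258) and (405,323) loose on the table. The one on the apron is the longest and thickest, so it fits. I'll confirm that in an enlarged crop.

Run:
```python
from station import *
import cv2,numpy as np
im=cv2.imread("pics/top0.png")[170:340,190:400]
cv2.imwrite("pics/crop0.png",cv2.resize(im,None,fx=3.5,fy=3.5,interpolation=cv2.INTER_CUBIC))
p=camera_params("top");print(p)
```

```text
{'fx': 490.71643515040597, 'fy': 490.71643515040597, 'cx': 323.03354040052085, 'cy': 250.23419245864258, 'world_to_cam': array([[ 0.00160263, -0.99950776,  0.03133153, -0.43997321],
       [-0.99797826, -0.00358929, -0.06345482,  0.53846866],
       [ 0.06353604, -0.03116649, -0.99749277,  0.97266536],
       [ 0.        ,  0.        ,  0.        ,  1.        ]])}
```

View pics/crop0.png

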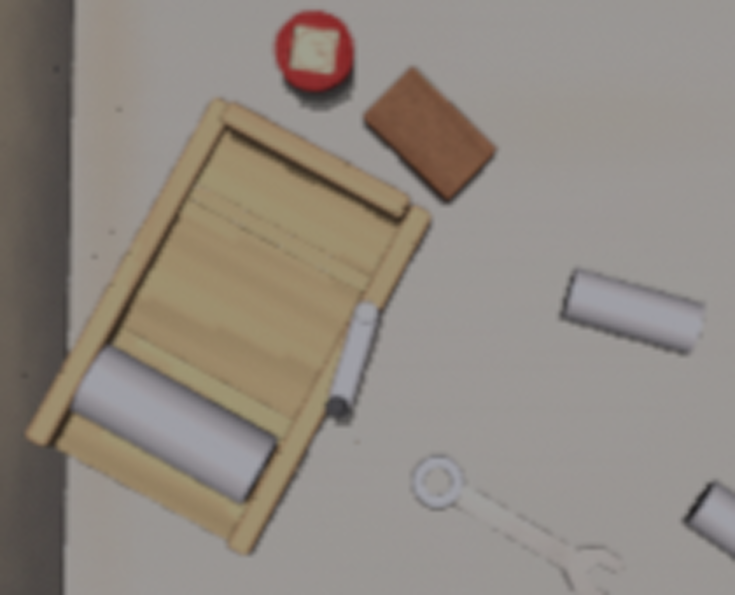

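The crop confirms it. The largest roller (crop centre about (176,422)) lies across the apron, the keeper pivot is at (366,314), and the pin is at (338,406), swung outward. Next I'll fit the ramp pose.

```bash
cat > h.py <<'E'
from station import *
import numpy as np
from scipy.optimize import least_squares
from scipy.spatial.transform import Rotation as R
P=camera_params("top");M=P["world_to_cam"]
def proj(X):
    c=np.atleast_2d(X)@M[:3,:3].T+M[:3,3]
    return np.c_[P["fx"]*c[:,0]/c[:,2]+P["cx"],P["fy"]*c[:,1]/c[:,2]+P["cy"]]
def back(u,v,z):
    d=M[:3,:3].T@np.array([(u-P["cx"])/P["fx"],(v-P["cy"])/P["fy"],1]);o=-M[:3,:3].T@M[:3,3]
    return o+d*(z-o[2])/d[2]
def crop(u,v): return u/3.5+190-.36,v/3.5+170-.36
def r2w(p,X):
    X=np.atleast_2d(X);c,s=np.cos(p[2]),np.sin(p[2])
    return np.c_[p[0]+c*X[:,0]-s*X[:,1],p[1]+s*X[:,0]+c*X[:,1],X[:,2]]
def w2r(p,X):
    c,s=np.cos(p[2]),np.sin(p[2]);d=np.asarray(X)[:2]-p[:2]
    return np.array([c*d[0]+s*d[1],-s*d[0]+c*d[1],X[2]])
E
python3 - <<'E'
from h import *
X=np.array([[-120,72,36],[-120,58,36],[-120,-58,36],[-120,-72,36],[103,-72,36],[34,-66,49]])/1e3
c=np.array([crop(*a) for a in[(27,435),(50,445),(228,545),(250,553),(430,212),(366,314)]])
f=least_squares(lambda p:(proj(r2w(p,X))-c).ravel(),[.5,.6,-.5]);p=f.x
print(p,f.fun.reshape(-1,2).round(1).tolist());np.save("ramp.npy",p)
for n,a in dict(roll=(176,424,.044),le=(90,377,.036),re=(262,470,.036),pin=(338,406,.079)).items():
    w=back(*crop(*a[:2]),a[2]);print(n,w.round(3),w2r(p,w).round(4)*1e3)
for x in([-.12,0,.01],[.066,0,.043],[.05,0,.024]):print(r2w(p,x))
s=sense();T=R.from_quat(s["tool_rot"]);print(T.as_matrix().round(3))
E
```

```text
[ 0.52300176 -0.30796689 -0.48764355] [[-0.7, 0.3], [-1.0, 0.8], [-0.2, -0.2], [-0.2, 0.8], [1.4, -0.6], [0.7, -1.2]]
roll [ 0.458 -0.274  0.044] [-73.4  -0.9  44. ]
le [ 0.484 -0.224  0.036] [-73.5  55.7  36. ]
re [ 0.432 -0.322  0.036] [-74.1 -55.3  36. ]
pin [ 0.468 -0.367  0.079] [-20.8 -77.6  79. ]
[[ 0.41698903 -0.25174144  0.01      ]]
[[ 0.58130876 -0.33889089  0.043     ]]
[[ 0.56717373 -0.33139416  0.024     ]]
[[-0.95   0.313 -0.001]
 [ 0.313  0.95  -0.002]
 [ 0.    -0.002 -1.   ]]
```

```bash
python3 -m handwheel '[[[0,0,5,0,0,-0.015,0.5],[0,0,4.8,0,0,-0.015,0.5],[0,0,0,-0.043,-0.02,0,0.5],[0,0,0,-0.043,-0.02,0,0.5],[0,0,0,-0.043,-0.02,0,0.5],[0,0,0,-0.043,-0.02,0,0.5],[0,0,0,-0.043,-0.02,0,0.5],[0,0,0,-0.043,-0.021,0,0.5],[0,0,0,-0.043,-0.021,0,0.5],[0,0,0,-0.043,-0.021,0,0.5],[0,0,0,-0.042,-0.021,0,0.5]]]' && python3 -m handwheel '[[[0,0,0,-0.019,-0.046,0,0.5],[0,0,0,-0.019,-0.046,0,0.5],[0,0,0,-0.019,-0.046,0,0.5],[0,0,0,-0.019,-0.046,0,0.5],[0,0,0,-0.019,-0.046,0,0.5],[0,0,0,-0.019,-0.046,0,0.5],[0,0,0,-0.019,-0.046,0,0.5],[0,0,0,-0.019,-0.046,0,0.5],[0,0,0,-0.019,-0.046,0,0.5],[0,0,0,-0.019,-0.045,0,0.5],[0,0,0,0,0,0,0.5],[0,0,0,0,0,0,0.5]]]'
cat >> h.py <<'E'
def st():
    s=sense();p=np.load("ramp.npy");Q=R.from_quat(s["tool_rot"]).as_matrix()
    print("t",round(s["t"],2),"ramp",(w2r(p,s["tcp_pos"])*1e3).round(1),"yawerr",np.degrees(np.arctan2(*Q[1::-1,1])-np.pi/2-p[2]).round(2),"zax",Q[:,2].round(3),"gap",round(s["finger_gap"],2),"F",np.round(s["force"],1))
E
python3 - <<'E'
from h import *
import cv2
st();cv2.imwrite("pics/w1.png",snapshot("wrist")[:,:,::-1])
E
```

```text
t: 1.48
tcp_pos: [0.4505, 0.2481, 0.261]
tool_rot: [0.243, 0.97, -0.0, -0.0]
force: [0.7, 0.1, 0.8]
finger_gap: 0.497
gripper_force: 0.0
t: 2.98
tcp_pos: [0.401, -0.2442, 0.2608]
tool_rot: [0.243, 0.97, 0.001, -0.001]
force: [-0.6, 1.1, 0.0]
finger_gap: 0.501
gripper_force: 0.0
t 2.98 ramp [-137.6   -0.8  260.8] yawerr -0.17 zax [-0.001  0.002 -1.   ] gap 0.5 F [-0.6  1.1  0. ]
```

View pics/w1.png

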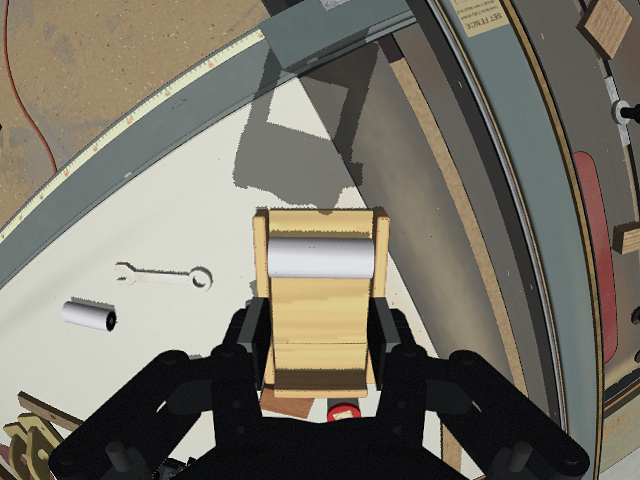

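The wrist view shows the roller lying square at (321,257) between the cheeks, with foot corners at (254,210) and (389,210). I'll cross-check these against the top-view fit.

Run:
```python
from h import *
W=camera_params("wrist");s=sense();p=np.load("ramp.npy");Q=R.from_quat(s["tool_rot"]).as_matrix();m=W["mount"]
print(np.round(m,3).tolist(),W["fx"])
for u,v,z in[(254,210,.036),(389,210,.036),(321,238,.04),(321,277,.04),(268,258,.032),(375,258,.032)]:
    a=np.array([(u-W["cx"])/W["fx"],(v-W["cy"])/W["fy"]]);r=np.hypot(*a);d=np.r_[a/r*np.sin(r),np.cos(r)]
    d=Q@m[:3,:3]@d;o=s["tcp_pos"]+Q@m[:3,3];print((w2r(p,o+d*(z-o[2])/d[2])*1e3).round(1))
```

```text
[[0.001, -0.946, -0.324, 0.084], [1.0, 0.001, 0.001, 0.001], [-0.001, -0.324, 0.946, -0.143], [0.0, 0.0, 0.0, 1.0]] 371.64829954431775
[-127.2  -65.5   36. ]
[-127.2   74.    36. ]
[-98.    3.6  40. ]
[-53.7   3.7  40. ]
[-72.4 -53.7  32. ]
[-72.3  62.5  32. ]
```

```bash
python3 -m handwheel '[[[0,0,0,0,0.003,0.04,0.5],[0,0,0,0,0,0.05,0.5],[0,0,0,0,0,0.05,0.5],[0,0,0,0,0,0.05,0.5],[0,0,0,0,0,0.035,0.5],[0,0,0,0,0,0.021,0.5],[0,0,0,-0.007,0,0,0.5],[0,0,0,-0.007,0,0,0.5],[0,0,0,-0.005,0,0,0.5],[0,0,0,-0.003,0,0,0.5],[0,0,0,0,0,0,0.5],[0,0,0,0,0,0,0.5]]]'
python3 - <<'E'
from h import *
import cv2
st();cv2.imwrite("pics/w2.png",snapshot("wrist")[:,:,::-1])
E
```

```text
t: 4.53
tcp_pos: [0.4222, -0.2525, 0.0155]
tool_rot: [0.243, 0.97, 0.0, -0.0]
force: [-0.1, 0.2, 0.3]
finger_gap: 0.501
gripper_force: 0.0
t 4.53 ramp [-115.1    1.8   15.5] yawerr -0.13 zax [-0.  0. -1.] gap 0.5 F [-0.1  0.2  0.3]
```

View pics/w2.png

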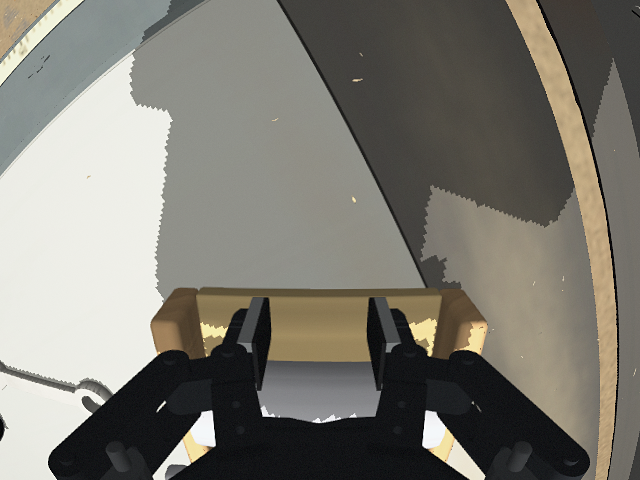

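The fingers are between the cheeks, centred behind the roller and just short of touching it. I'll push slowly from here.

```bash
python3 -m handwheel '[[[0,0,0,-0.001,0,0,0.5],[0,0,0,-0.001,0,0,0.5],[0,0,0,-0.001,0,0,0.5],[0,0,0,-0.001,0,0,0.5],[0,0,0,-0.001,0,0,0.5],[0,0,0,-0.001,0,0,0.5],[0,0,0,-0.001,0,0,0.5],[0,0,0,-0.001,0,0,0.5],[0,0,0,-0.001,0,0,0.5],[0,0,0,-0.001,0,0,0.5],[0,0,0,-0.001,0,0,0.5],[0,0,0,-0.001,0,0,0.5],[0,0,0,-0.001,0,0,0.5],[0,0,0,-0.001,0,0,0.5],[0,0,0,-0.001,0,0,0.5],[0,0,0,-0.001,0,0,0.5],[0,0,0,-0.001,0,0,0.5],[0,0,0,-0.001,0,0,0.5],[0,0,0,-0.001,0,0,0.5],[0,0,0,-0.001,0,0,0.5]]]'
python3 - <<'E'
from h import *
import cv2
st();im=snapshot("top");cv2.imwrite("pics/t3.png",cv2.resize(im[170:340,190:400,::-1],None,fx=3.5,fy=3.5,interpolation=cv2.INTER_CUBIC))
E
```

```text
t: 7.08
tcp_pos: [0.4401, -0.262, 0.0153]
tool_rot: [0.242, 0.97, 0.0, -0.0]
force: [-0.5, 0.3, -0.4]
finger_gap: 0.502
gripper_force: 0.1
t 7.08 ramp [-94.7   1.7  15.3] yawerr -0.13 zax [-0.  0. -1.] gap 0.5 F [-0.5  0.3 -0.4]
```

View pics/t3.png

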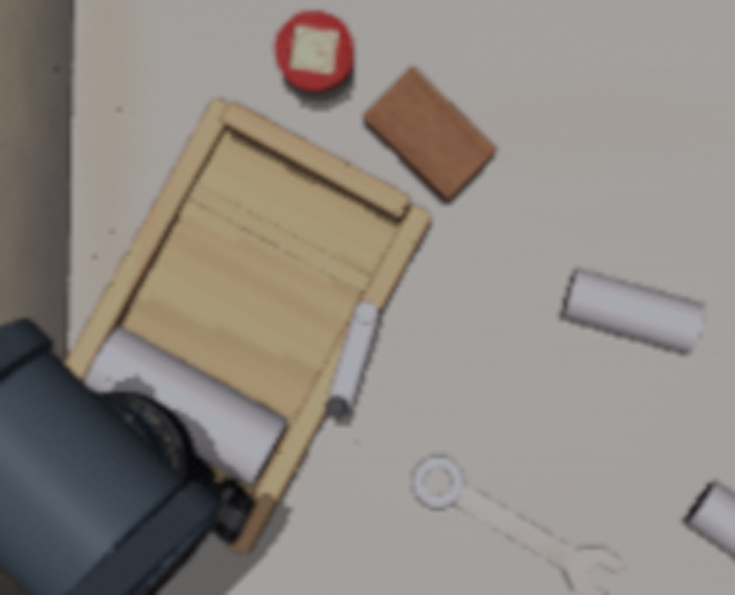

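The roller's front edge now runs (121,328)–(286,423). It has moved about 12 mm, is still square, and is in contact with the fingers about 33 mm ahead of the TCP. I'll continue onto the slope.

```bash
python3 -m handwheel '[[[0,0,0,-0.0013,0,0,0.5],[0,0,0,-0.0013,0,0,0.5],[0,0,0,-0.0013,0,0,0.5],[0,0,0,-0.0013,0,0,0.5],[0,0,0,-0.0013,0,0,0.5],[0,0,0,-0.0013,0,0,0.5],[0,0,0,-0.0013,0,0,0.5],[0,0,0,-0.0013,0,0,0.5],[0,0,0,-0.0013,0,0,0.5],[0,0,0,-0.0013,0,0,0.5],[0,0,0,-0.0013,0,0,0.5],[0,0,0,-0.0013,0,0,0.5],[0,0,0,-0.0013,0,0,0.5],[0,0,0,-0.0013,0,0,0.5],[0,0,0,-0.0013,0,0,0.5],[0,0,0,-0.0013,0,0,0.5],[0,0,0,-0.0013,0,0,0.5],[0,0,0,-0.0013,0,0,0.5],[0,0,0,-0.0013,0,0,0.5],[0,0,0,-0.0013,0,0,0.5]]]';python3 -c "from h import *;st()"
python3 -m handwheel '[[[0,0,0,-0.002,0,-0.0003,0.5],[0,0,0,-0.002,0,-0.0003,0.5],[0,0,0,-0.002,0,-0.0003,0.5],[0,0,0,-0.002,0,-0.0003,0.5],[0,0,0,-0.002,0,-0.0003,0.5],[0,0,0,-0.002,0,-0.0003,0.5],[0,0,0,-0.002,0,-0.0003,0.5],[0,0,0,-0.002,0,-0.0003,0.5],[0,0,0,-0.002,0,-0.0003,0.5],[0,0,0,-0.002,0,-0.0003,0.5],[0,0,0,-0.002,0,-0.0003,0.5],[0,0,0,-0.002,0,-0.0003,0.5],[0,0,0,-0.002,0,-0.0003,0.5],[0,0,0,-0.002,0,-0.0003,0.5],[0,0,0,-0.002,0,-0.0003,0.5],[0,0,0,-0.002,0,-0.0003,0.5],[0,0,0,-0.002,0,-0.0003,0.5],[0,0,0,-0.002,0,-0.0003,0.5],[0,0,0,-0.002,0,-0.0003,0.5],[0,0,0,-0.002,0,-0.0003,0.5]]]'; python3 -c "from h import *;st()"
```

```text
t: 9.62
tcp_pos: [0.463, -0.2742, 0.0153]
tool_rot: [0.242, 0.97, 0.0, -0.0]
force: [-2.3, 0.3, 1.7]
finger_gap: 0.502
gripper_force: 1.0
t 9.62 ramp [-68.8   1.7  15.3] yawerr -0.13 zax [-0.  0. -1.] gap 0.5 F [-2.3  0.3  1.7]
t: 12.12
tcp_pos: [0.4984, -0.2931, 0.0213]
tool_rot: [0.242, 0.97, -0.0, 0.0]
force: [-2.3, 0.2, 0.8]
finger_gap: 0.497
gripper_force: 1.0
t 12.12 ramp [-28.7   1.6  21.3] yawerr -0.13 zax [ 0. -0. -1.] gap 0.5 F [-2.3  0.2  0.8]
```

```bash
python3 -m handwheel '[[[0,0,0,-0.002,0,-0.0003,0.5],[0,0,0,-0.002,0,-0.0003,0.5],[0,0,0,-0.002,0,-0.0003,0.5],[0,0,0,-0.002,0,-0.0003,0.5],[0,0,0,-0.002,0,-0.0003,0.5],[0,0,0,-0.002,0,-0.0003,0.5],[0,0,0,-0.002,0,-0.0003,0.5],[0,0,0,-0.002,0,-0.0003,0.5],[0,0,0,-0.002,0,-0.0003,0.5],[0,0,0,-0.002,0,-0.0003,0.5],[0,0,0,-0.002,0,-0.0003,0.5],[0,0,0,-0.002,0,-0.0003,0.5],[0,0,0,-0.002,0,-0.0003,0.5],[0,0,0,-0.002,0,-0.0003,0.5],[0,0,0,-0.002,0,-0.0003,0.5],[0,0,0,-0.002,0,-0.0003,0.5],[0,0,0,-0.002,0,-0.0003,0.5],[0,0,0,-0.0015,0,-0.0003,0.5],[0,0,0,-0.001,0,-0.0003,0.5],[0,0,0,-0.001,0,-0.0003,0.5]]]';python3 - <<'E'
from h import *
import cv2
st();im=snapshot("top");cv2.imwrite("pics/t4.png",cv2.resize(im[170:340,190:400,::-1],None,fx=3.5,fy=3.5,interpolation=cv2.INTER_CUBIC))
E
```

```text
t: 14.62
tcp_pos: [0.5276, -0.3082, 0.0268]
tool_rot: [0.242, 0.97, 0.002, -0.005]
force: [-8.7, 4.1, 6.5]
finger_gap: 0.499
gripper_force: 4.6
t 14.62 ramp [ 4.2  2.  26.8] yawerr -0.1 zax [-0.008  0.006 -1.   ] gap 0.5 F [-8.7  4.1  6.5]
```

View pics/t4.png

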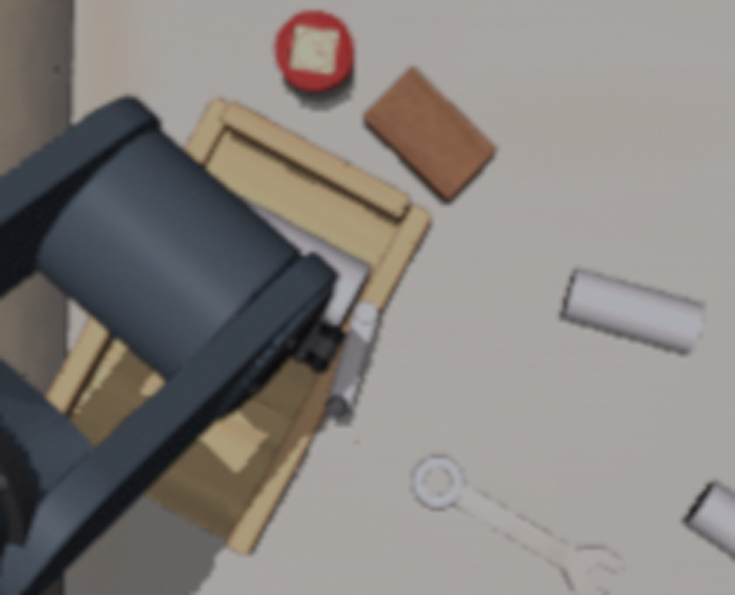

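The force rose to about 10 N backward and 6.5 N up, and the TCP lags by about 4.6 mm, so something is resisting. I'll check from the side before going on.

Run:
```python
from h import *
import cv2
p=np.load("ramp.npy")
for u,v,z in[(370,265,.045),(262,207,.045),(320,345,.06)]:print((w2r(p,back(*crop(u,v),z))*1e3).round(1))
st();im=snapshot("scene")
a=cv2.resize(im[150:300,190:390,::-1],None,fx=4,fy=4,interpolation=cv2.INTER_CUBIC);cv2.imwrite("pics/s5.png",a);st()
```

```text
[ 57.  -54.6  45. ]
[57.2 15.  45. ]
[  3.8 -52.1  60. ]
t 14.68 ramp [ 4.7  2.  26.9] yawerr -0.1 zax [-0.007  0.005 -1.   ] gap 0.5 F [-6.7  2.8  5.8]
t 14.72 ramp [ 5.  2. 27.] yawerr -0.1 zax [-0.006  0.005 -1.   ] gap 0.5 F [-6.   3.   4.5]
```

View pics/s5.png

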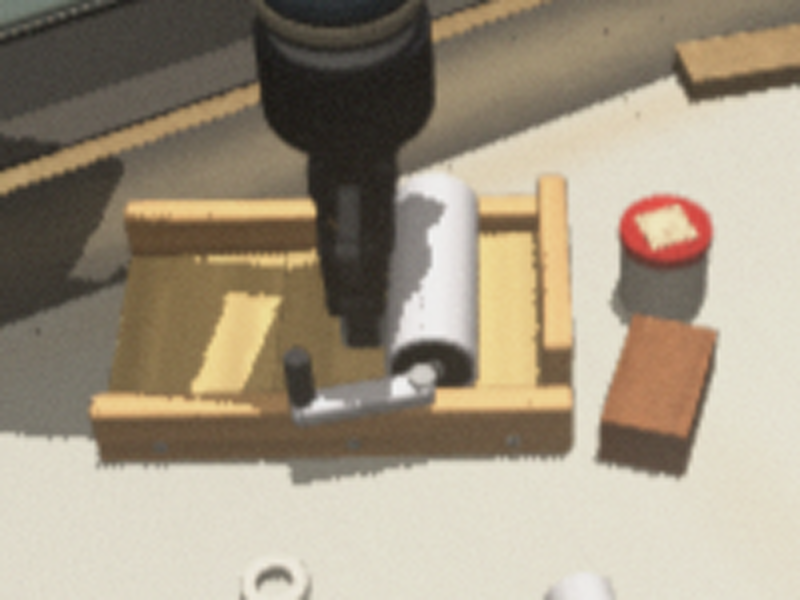

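The roller is still square against the fingertips, with its centre at about x = 35 mm. The lag is clearing and the force is falling: this looks like pad friction, with nothing jammed. I'll go on at 1 mm per row, lifting the pads along with the roller's rising rear face.

```bash
python3 -m handwheel '[[[0,0,0,-0.0005,0,-0.0003,0.5],[0,0,0,-0.0005,0,-0.0003,0.5],[0,0,0,-0.001,0,-0.0003,0.5],[0,0,0,-0.001,0,-0.0003,0.5],[0,0,0,-0.001,0,-0.0003,0.5],[0,0,0,-0.001,0,-0.0003,0.5],[0,0,0,-0.001,0,-0.0003,0.5],[0,0,0,-0.001,0,-0.0003,0.5]]]';python3 -c "from h import *;st()"
```

```text
t: 15.72
tcp_pos: [0.5377, -0.314, 0.0297]
tool_rot: [0.242, 0.97, -0.0, 0.0]
force: [-0.1, 0.1, 0.2]
finger_gap: 0.498
gripper_force: 0.1
t 15.72 ramp [15.8  1.5 29.7] yawerr -0.13 zax [ 0. -0. -1.] gap 0.5 F [-0.1  0.1  0.2]
```

```bash
python3 -m handwheel '[[[0,0,0,-0.0005,0,0,0.5],[0,0,0,-0.0005,0,0,0.5],[0,0,0,-0.0005,0,0,0.5],[0,0,0,-0.0005,0,0,0.5]]]';python3 -c "
from h import *;st()
import cv2
cv2.imwrite('pics/t6.png',cv2.resize(cv2.hconcat([cv2.resize(snapshot('scene')[170:270,200:350,::-1],(400,267),interpolation=2),cv2.resize(snapshot('top')[190:290,210:360,::-1],(400,267),interpolation=2)]),None,fx=1,fy=1))"
```

```text
t: 16.23
tcp_pos: [0.5394, -0.3149, 0.0297]
tool_rot: [0.242, 0.97, 0.0, -0.0]
force: [-0.7, 0.3, 0.9]
finger_gap: 0.502
gripper_force: 0.1
t 16.23 ramp [17.7  1.5 29.7] yawerr -0.13 zax [-0.  0. -1.] gap 0.5 F [-0.7  0.3  0.9]
```

View pics/t6.png

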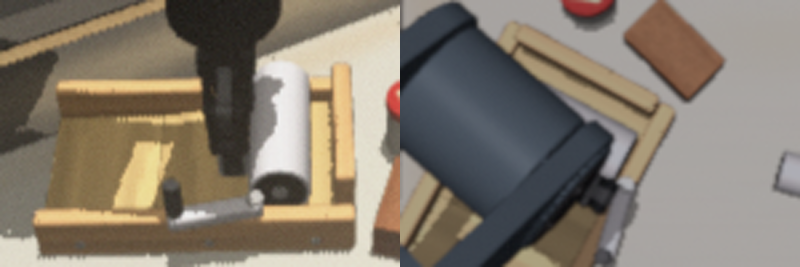

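The roller's front edge is at about (635,140), near x = 67 mm. Its centre is just short of the crest, still square, with the fingers right behind it. I'll continue slowly.

```bash
python3 -m handwheel '[[[0,0,0,-0.001,0,-0.0002,0.5],[0,0,0,-0.001,0,-0.0002,0.5],[0,0,0,-0.001,0,-0.0002,0.5],[0,0,0,-0.001,0,-0.0002,0.5],[0,0,0,-0.001,0,-0.0002,0.5]]]';python3 -c "from h import *;st()"; python3 -m handwheel '[[[0,0,0,-0.001,0,0,0.5],[0,0,0,-0.001,0,0,0.5],[0,0,0,-0.001,0,0,0.5],[0,0,0,-0.001,0,0,0.5]]]';python3 -c "from h import *;st()"
```

```text
t: 16.95
tcp_pos: [0.5439, -0.3173, 0.0307]
tool_rot: [0.242, 0.97, -0.0, 0.0]
force: [0.2, -0.3, -0.5]
finger_gap: 0.5
gripper_force: 0.0
t 16.95 ramp [22.8  1.5 30.7] yawerr -0.13 zax [ 0. -0. -1.] gap 0.5 F [ 0.2 -0.3 -0.5]
t: 17.45
tcp_pos: [0.5473, -0.3192, 0.0307]
tool_rot: [0.242, 0.97, -0.0, -0.0]
force: [-0.5, 0.5, 0.3]
finger_gap: 0.502
gripper_force: 0.0
t 17.45 ramp [26.8  1.5 30.7] yawerr -0.12 zax [-0. -0. -1.] gap 0.5 F [-0.5  0.5  0.3]
```

```bash
python3 -m handwheel '[[[0,0,0,-0.001,0,0,0.5],[0,0,0,-0.001,0,0,0.5],[0,0,0,-0.001,0,0,0.5]]]';python3 -c "from h import *;st()"; python3 -m handwheel '[[[0,0,0,-0.001,0,0,0.5],[0,0,0,-0.001,0,0,0.5],[0,0,0,0,0,0,0.5]]]';python3 -c "
from h import *;st()
import cv2
cv2.imwrite('pics/t7.png',cv2.hconcat([cv2.resize(snapshot('scene')[170:270,200:350,::-1],(400,267),interpolation=2),cv2.resize(snapshot('top')[190:290,210:360,::-1],(400,267),interpolation=2)]))"
```

```text
t: 17.82
tcp_pos: [0.55, -0.3206, 0.0307]
tool_rot: [0.242, 0.97, -0.0, 0.0]
force: [-0.7, 0.4, 0.4]
finger_gap: 0.502
gripper_force: 0.0
t 17.82 ramp [29.8  1.5 30.7] yawerr -0.12 zax [ 0. -0. -1.] gap 0.5 F [-0.7  0.4  0.4]
t: 18.2
tcp_pos: [0.5518, -0.3216, 0.0307]
tool_rot: [0.242, 0.97, -0.0, 0.0]
force: [0.6, 0.4, -0.8]
finger_gap: 0.5
gripper_force: 0.0
t 18.2 ramp [31.8  1.5 30.7] yawerr -0.13 zax [ 0. -0. -1.] gap 0.5 F [ 0.6  0.4 -0.8]
```

View pics/t7.png

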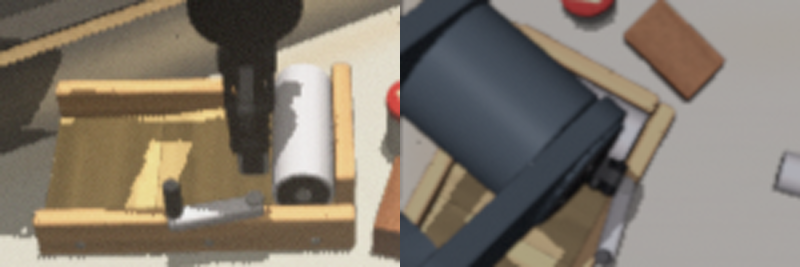

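The roller now lies in the seat against the end stop (end cap at (305,185) in the left panel) and the fingers read no force. I've used all 10 picture views, so from here I'll check numerically. Next I withdraw, lift and shut the fingers.

```bash
python3 -m handwheel '[[[0,0,0,0.004,0,0,0.5],[0,0,0,0.008,0,0,0.5],[0,0,0,0.008,0,0,0.5],[0,0,0,0,0,-0.03,0.5],[0,0,0,0,0,-0.04,0.3],[0,0,0,0,0,-0.04,0],[0,0,0,0.013,-0.05,0,0],[0,0,0,0.013,-0.054,0,0],[0,0,0,0,0,0,0]]]';python3 -c "from h import *;st();print(sense()['q'])"
```

```text
t: 19.42
tcp_pos: [0.4595, -0.3943, 0.141]
tool_rot: [0.245, 0.97, -0.0, -0.0]
force: [1.3, 0.6, -0.6]
finger_gap: 0.001
gripper_force: 0.0
t 19.43 ramp [ -15.6 -106.   141. ] yawerr -0.42 zax [-0.    -0.001 -1.   ] gap 0.0 F [ 1.3  0.6 -0.6]
[-8.93158227e-01  6.13674776e-01  1.56456788e+00 -9.47392778e-04
  9.62773259e-01 -1.96836209e+00]
```

Turning the tool −102° would run joint 6 out of range, so I'll push with the opposite finger face, turning +78° first.

```bash
python3 -m handwheel '[[[0,0,10,0,0,0,0],[0,0,10,0,0,0,0],[0,0,10,0,0,0,0],[0,0,10,0,0,0,0],[0,0,10,0,0,0,0],[0,0,10,0,0,0,0],[0,0,10,0,0,0,0],[0,0,8,0,0,0,0],[0,0,0,0,0,0.04,0],[0,0,0,0,0,0.03,0],[0,0,0,0,0,0.013,0],[0,0,0,0,0,0,0],[0,0,0,0,0,0,0]]]';cat >>h.py <<'E'
def kp():
    s=sense();p=np.load("ramp.npy");Q=R.from_quat(s["tool_rot"]).as_matrix();c,sn=np.cos(p[2]),np.sin(p[2])
    A=np.array([[c,sn],[-sn,c]]);x=A@Q[:2,0];y=A@Q[:2,1];d=np.array([.034,-.0645])-w2r(p,s["tcp_pos"])[:2]
    print("theta(tool)",np.arctan2(x[0],x[1]).round(3),"tool rel pivot x,y mm",(-d@x*1e3).round(1),(-d@y*1e3).round(1),"q6",s["q"][5].round(2))
E
python3 -c "from h import *;st();kp()"
```

```text
t: 21.05
tcp_pos: [0.4629, -0.3921, 0.0588]
tool_rot: [0.799, 0.601, 0.0, 0.001]
force: [-0.6, 0.1, -0.0]
finger_gap: 0.002
gripper_force: 0.0
t 21.05 ramp [ -13.7 -102.5   58.8] yawerr -78.11 zax [ 0.001 -0.002 -1.   ] gap 0.0 F [-0.6  0.1 -0. ]
theta(tool) -0.207 tool rel pivot x,y mm -27.4 -54.5 q6 -0.61
```

Exactly in place. I'll close the gap, start the arc and check it.

```bash
python3 -m handwheel '[[[0,0,0,0.004,0,0,0],[0,0,0,0.004,0,0,0],[0,0,0,0.002,0,0,0],[0,0,4,0.0039,-0.001,0,0],[0,0,4,0.0039,-0.001,0,0],[0,0,4,0.0039,-0.001,0,0],[0,0,4,0.0039,-0.001,0,0],[0,0,4,0.0039,-0.001,0,0],[0,0,4,0.0039,-0.001,0,0]]]';python3 -c "from h import *;st();kp()"
```

```text
t: 22.18
tcp_pos: [0.4699, -0.3586, 0.058]
tool_rot: [0.907, 0.421, -0.0, 0.0]
force: [0.1, -0.5, 1.0]
finger_gap: -0.001
gripper_force: 0.3
t 22.18 ramp [-23.2 -69.6  58. ] yawerr -102.25 zax [ 0.    -0.001 -1.   ] gap -0.0 F [ 0.1 -0.5  1. ]
theta(tool) 0.214 tool rel pivot x,y mm -17.2 -54.8 q6 -0.14
```

```bash
python3 -m handwheel '[[[0,0,4,0.0039,-0.001,0,0],[0,0,4,0.0039,-0.001,0,0],[0,0,4,0.0039,-0.001,0,0],[0,0,4,0.0039,-0.001,0,0],[0,0,4,0.0039,-0.001,0,0],[0,0,4,0.0039,-0.001,0,0],[0,0,4,0.0039,-0.001,0,0],[0,0,4,0.0039,-0.001,0,0],[0,0,4,0.0039,-0.001,0,0],[0,0,4,0.0039,-0.001,0,0]]]';python3 -c "from h import *;st();kp()"
python3 -m handwheel '[[[0,0,4,0.0039,-0.001,0,0],[0,0,4,0.0039,-0.001,0,0],[0,0,4,0.0039,-0.001,0,0],[0,0,4,0.0039,-0.001,0,0],[0,0,4,0.0039,-0.001,0,0],[0,0,4,0.0039,-0.001,0,0],[0,0,4,0.0039,-0.001,0,0],[0,0,4,0.0039,-0.001,0,0],[0,0,0,0,0,0,0]]]';python3 -c "from h import *;st();kp()"
```

```text
t: 23.42
tcp_pos: [0.4971, -0.3301, 0.0579]
tool_rot: [0.996, 0.086, -0.0, 0.0]
force: [-0.1, -1.1, 0.1]
finger_gap: -0.003
gripper_force: 0.3
t 23.43 ramp [-12.5 -31.6  57.9] yawerr -142.25 zax [-0. -0. -1.] gap -0.0 F [-0.1 -1.1  0.1]
theta(tool) 0.912 tool rel pivot x,y mm -16.7 -54.5 q6 0.63
t: 24.55
tcp_pos: [0.5285, -0.3242, 0.0578]
tool_rot: [0.982, -0.191, 0.0, 0.0]
force: [0.3, 0.5, 0.7]
finger_gap: 0.002
gripper_force: 0.0
t 24.55 ramp [ 12.5 -11.8  57.8] yawerr -174.06 zax [ 0. -0. -1.] gap 0.0 F [0.3 0.5 0.7]
theta(tool) 1.467 tool rel pivot x,y mm -15.9 -54.7 q6 1.22
```

```bash
python3 -m handwheel '[[[0,0,3,0.0013,0,0,0],[0,0,3,0.0013,0,0,0],[0,0,0,0.001,0,0,0],[0,0,0,0.001,0,0,0],[0,0,0,0,0,0,0]]]';python3 -c "from h import *;st();kp()"
python3 -m handwheel '[[[0,0,0,0.0006,0,0,0],[0,0,0,0.0006,0,0,0],[0,0,0,0,0,0,0]]]';python3 -c "from h import *;st();kp()"
```

```text
t: 25.18
tcp_pos: [0.5325, -0.3263, 0.0577]
tool_rot: [0.97, -0.242, -0.0, 0.0]
force: [-0.4, 1.0, 0.3]
finger_gap: 0.002
gripper_force: 0.2
t 25.18 ramp [ 17.  -11.8  57.7] yawerr -180.09 zax [-0. -0. -1.] gap 0.0 F [-0.4  1.   0.3]
theta(tool) 1.572 tool rel pivot x,y mm -17.1 -52.7 q6 1.33
t: 25.55
tcp_pos: [0.5336, -0.327, 0.0577]
tool_rot: [0.97, -0.242, 0.0, 0.0]
force: [-0.1, 1.0, -0.1]
finger_gap: 0.004
gripper_force: 0.2
t 25.55 ramp [ 18.3 -11.8  57.7] yawerr -180.12 zax [ 0. -0. -1.] gap 0.0 F [-0.1  1.  -0.1]
theta(tool) 1.573 tool rel pivot x,y mm -15.8 -52.6 q6 1.33
```

```bash
for i in 1; do :; done; python3 -m handwheel '[[[0,0,0,0.0006,0,0,0],[0,0,0,0.0006,0,0,0],[0,0,0,0,0,0,0]]]'|grep -E "tcp|^force";python3 -m handwheel '[[[0,0,0,0.0006,0,0,0],[0,0,0,0.0004,0,0,0],[0,0,0,0,0,0,0]]]'|grep -E "tcp|^force"; python3 -c "from h import *;st()"
```

```text
tcp_pos: [0.5339, -0.3271, 0.0577]
force: [-1.9, 0.8, 1.6]
tcp_pos: [0.5341, -0.3271, 0.0576]
force: [-4.4, 2.9, 2.5]
t 26.3 ramp [ 18.7 -11.7  57.6] yawerr -180.11 zax [-0.003  0.002 -1.   ] gap -0.0 F [-4.4  2.9  2.5]
```

The bar is at its stop: motion stalls at x = 18.7 mm (18.6 predicted) with 5 N. I'll back straight off, rise, and check by image code.

```bash
python3 -m handwheel '[[[0,0,0,-0.004,0,0,0],[0,0,0,-0.012,0,0,0],[0,0,0,-0.015,0,0,0],[0,0,0,0,0,-0.04,0],[0,0,0,0,0,-0.05,0],[0,0,0,0,0,-0.05,0],[0,0,0,-0.05,0,0,0],[0,0,0,-0.05,0,0,0],[0,0,0,-0.04,0.02,0,0],[0,0,0,0,0.05,0,0],[0,0,0,0,0,0,0]]]'|head -3
python3 - <<'E'
from h import *
import cv2
p=np.load("ramp.npy");im=snapshot("top").astype(np.float32);cv2.imwrite("pics/end.png",im[:,:,::-1])
def prof(ry,z,x0,x1):
    xs=np.arange(x0,x1,3.);q=proj(r2w(p,np.c_[xs/1e3,0*xs+ry/1e3,0*xs+z/1e3])).astype(np.float32)
    c=cv2.remap(im,q[:,:1],q[:,1:],cv2.INTER_LINEAR)[:,0];print(ry,[(int(x),int(v.mean()),int(v[0]-v[2])) for x,v in zip(xs,c)])
for ry in(-40,30):prof(ry,43,0,110)
# pin: darkest spot near the lane, and old picture comparison for bystanders
q=proj(r2w(p,np.array([[.034,-.011,.079],[.032,-.011,.079]])));print(q.round(1))
u,v=q[0].astype(int);w=im[v-14:v+15,u-14:u+15].mean(2);a=w<85;ys,xs=np.nonzero(a);c=(xs.mean()+u-14,ys.mean()+v-14);print(c,a.sum(),(w2r(p,back(*c,.079))*1e3).round(1))
o=cv2.imread("pics/top0.png").astype(np.float32)[:,:,::-1]
for n,(x0,y0,x1,y1) in dict(tin=(266,170,294,200),block=(294,187,333,228),spanner=(303,296,370,342),r2=(348,243,394,274),r3=(384,304,428,342)).items():print(n,np.abs(im-o)[y0:y1,x0:x1].mean().round(1))
E
```

```text
t: 27.68
tcp_pos: [0.3509, -0.3122, 0.1983]
tool_rot: [0.97, -0.245, 0.002, 0.002]
-40 [(0, 138, 49), (3, 138, 50), (6, 138, 49), (9, 138, 49), (12, 137, 51), (15, 134, 50), (18, 132, 50), (21, 134, 50), (24, 123, 43), (27, 136, 4), (30, 164, -6), (33, 165, -7), (36, 165, -6), (39, 143, 1), (42, 95, 18), (45, 98, 3), (48, 123, -1), (51, 139, -1), (54, 149, -1), (57, 157, -1), (60, 163, -4), (63, 165, -7), (66, 166, -8), (69, 165, -7), (72, 165, -6), (75, 161, -3), (78, 152, -2), (81, 139, -1), (84, 120, -1), (87, 81, 10), (90, 109, 44), (93, 138, 47), (96, 138, 49), (99, 137, 49), (102, 130, 36), (105, 148, 7), (108, 154, 5)]
30 [(0, 139, 48), (3, 138, 50), (6, 138, 50), (9, 138, 50), (12, 136, 51), (15, 134, 50), (18, 133, 50), (21, 133, 50), (24, 136, 50), (27, 136, 51), (30, 135, 50), (33, 138, 48), (36, 140, 47), (39, 137, 48), (42, 103, 39), (45, 87, 8), (48, 113, -1), (51, 131, -2), (54, 143, -1), (57, 151, -1), (60, 159, -2), (63, 164, -5), (66, 165, -7), (69, 165, -7), (72, 165, -7), (75, 163, -4), (78, 156, -1), (81, 147, -1), (84, 131, -2), (87, 92, 3), (90, 103, 43), (93, 136, 47), (96, 138, 49), (99, 135, 52), (102, 127, 40), (105, 145, 10), (108, 154, 6)]
[[269.1 243.9]
 [268.6 244.8]]
(np.float64(268.1607142857143), np.float64(241.89285714285714)) 56 [36.5 -7.5 79. ]
tin 3.7
block 3.8
spanner 4.4
r2 4.3
r3 4.3[ WARN:0@1.073] global loadsave.cpp:1063 imwrite_ Unsupported depth image for selected encoder is fallbacked to CV_8U.
```

The roller spans x = 44–88 mm, so its centre is at 66 in the seat. The bar spans x = 27–40 mm square behind it, and the bystanders haven't moved. Handing in.

```bash
python3 -c "from station import *;print(sense()['t'],sign_off())"
```

```text
the job is handed in; nothing more can be done
27.725 None
```

The job was handed in at 27.7 s: the roller is in the seat against the end stop, the keeper bar lies across the ramp behind it (at its 1.6 rad stop), and the tin, block and spanner have not moved; just before the crest the push force rose to about 10 N, and from there the fingers barely felt the roller, so it may have rolled slightly ahead into the seat.

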